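# Tip the standing carton flat and shut the pull-out tray

### The job

The pull-out tray under the wooden shelf will not go in, because the tea carton in it is standing on end and is too tall. Using only your fingertips, push the carton over by its top, without gripping, squeezing or lifting it, so that it falls flat inside its own bay of the tray; then push the tray by its front all the way home under the shelf. Leave the tin standing in the other bay and do not disturb anything else.

Things in the scene. Friction and masses are not known exactly. Their poses are not given: they have to be found in the camera images.
- carton: Green-and-white tea carton, 76 (x) x 71 (y) x 126 mm (z), 0.15 to 0.30 kg, standing on end on the tray floor at the outer end of the left or right bay; its top is 136 mm above the worktop. Origin: centre of the end it stands on, z up its length, y roughly along the tray's width. Tipped over its lower inner edge, towards the tray's middle, it fits the bay with 5 to 15 mm to spare.
- carton_mid (a point): Middle of the carton: 63 mm from each end, 38 mm and 35.5 mm from its sides. Its axes are the carton's.
- tin: Low tin, 75 mm diameter, 58 mm tall, standing in the bay that the carton is not in (low enough to go under the shelf). Origin: centre of its underside, z up.
- tray (a joint): Slide of the pull-out tray, m: 0 pulled right out towards the robot (start), 0.105 fully home at its stop. Grows as the front is pushed away from the robot. Runs stiffly (about 2.5 N of friction) and stays where it is left; nothing latches.
- tray_front (a point): Centre of the outer face of the tray's front, 29 mm above the worktop. x points along the slide, into the shelf; y along the front, to the left; z up. The front is 480 mm wide, 12 mm thick and reaches from 3 mm to 55 mm above the worktop, but only to 37 mm in the middle 150 mm (finger notch). Any part of it may be pushed.
- bay_left (a point): Centre of the floor of the tray's left bay (towards +y), 10 mm above the worktop; axes as tray_front. Each bay's floor is 104 mm along x and 220 mm along y. The divider between the bays is 6 mm thick and stands 22 mm over the floor, like the back wall; the outer walls stand 30 mm over it.
- bay_right (a point): Centre of the floor of the right bay, the mirror image of the left one.
- organiser: The fixed wooden shelf, 150 mm deep (x), 500 mm wide (y), on two side panels; the underside of its board is 112 mm and its top 128 mm above the worktop. Origin: its centre at worktop height; its front edge lies at x = -75 mm. x points away from the robot. A wall cupboard overhangs the worktop from 0.59 m ahead of the robot's base, 0.49 m up: keep the wrist and arm clear of it.
- jar_a: Spice jar with dark cap, 41 mm diameter, 105 mm tall, on the shelf's top; leave alone. Origin: centre of the underside.
- jar_b: The second spice jar, same size, on the shelf's top; leave alone. Origin: centre of the underside.
- salt: Salt shaker, 44 mm diameter, 90 mm tall, on the shelf's top; leave alone. Origin: centre of the underside.
- mug: Pale mug standing upside down, 82 mm diameter, 94 mm tall, on the worktop to the right; leave alone. Origin: centre of the underside.
- spoon: Teaspoon, 130 mm long, lying on the worktop to the right; leave alone. Origin: its middle.
- jam: Jam jar with a red lid, 65 mm diameter, 86 mm tall, on the worktop to the left; leave alone. Origin: centre of the underside.

How it is judged (in metres and radians):
On the way, in this order (a step that is already met when the one before it is completed fails the run):
1. the carton lies flat inside its bay while the tray is still pulled out (angle between carton's own z axis and vertical between 1.51 and 1.63 rad and ((x of carton_mid in the frame of bay_left between -0.022 and 0.022 m and y of carton_mid in the frame of bay_left between -0.052 and 0.052 m and z of carton_mid in the frame of bay_left below 0.045 m and x of tin in the frame of bay_right between -0.022 and 0.022 m and y of tin in the frame of bay_right between -0.08 and 0.08 m and z of tin in the frame of bay_right below 0.01 m) or (x of carton_mid in the frame of bay_right between -0.022 and 0.022 m and y of carton_mid in the frame of bay_right between -0.052 and 0.052 m and z of carton_mid in the frame of bay_right below 0.045 m and x of tin in the frame of bay_left between -0.022 and 0.022 m and y of tin in the frame of bay_left between -0.08 and 0.08 m and z of tin in the frame of bay_left below 0.01 m)) and value of joint tray below 0.03 m), for 0.3 s.
2. the tray is fully home under the shelf (angle between carton's own z axis and vertical between 1.51 and 1.63 rad and ((x of carton_mid in the frame of bay_left between -0.022 and 0.022 m and y of carton_mid in the frame of bay_left between -0.052 and 0.052 m and z of carton_mid in the frame of bay_left below 0.045 m and x of tin in the frame of bay_right between -0.022 and 0.022 m and y of tin in the frame of bay_right between -0.08 and 0.08 m and z of tin in the frame of bay_right below 0.01 m) or (x of carton_mid in the frame of bay_right between -0.022 and 0.022 m and y of carton_mid in the frame of bay_right between -0.052 and 0.052 m and z of carton_mid in the frame of bay_right below 0.045 m and x of tin in the frame of bay_left between -0.022 and 0.022 m and y of tin in the frame of bay_left between -0.08 and 0.08 m and z of tin in the frame of bay_left below 0.01 m)) and value of joint tray above 0.1 m), for 0.3 s.
At the end, for the whole second after the job is handed in: The carton lies flat on the floor of the bay it stood in (long axis within about 3.5 degrees of level, not resting on a wall), the tin stands upright on the floor of the other bay, both at rest, and the tray is home under the shelf to within 5 mm of its stop (all of step 2 and angle between tin's own z axis and vertical below 0.1 rad and linear speed of each of carton, tin below 0.02 m/s); the robot touches nothing.
It fails at once if the carton is lifted or carried (height (world z) of carton_mid above 0.1 m or height (world z) of carton above 0.065 m).
It fails at once if the carton is gripped or squeezed (more than 15 N from the fingers) (contact force between the fingers and carton above 15 N).
It fails at once if the tin is tipped or lifted (angle between tin's own z axis and vertical above 0.35 rad or height (world z) of tin above 0.03 m).
It fails at once if a bystander is disturbed (moved by more than 25 mm) (distance of any of jar_a, jar_b, salt, mug, spoon, jam from where it was at the start of the episode above 0.025 m).
It also fails if it takes over 45 s, if anything falls off the work surface, if the arm or the gripper's body presses on something with over 40 N, if the wrist force passes 120 N, or if a joint passes its speed limit or range.

### The arm

A 6-joint arm with a two-finger parallel gripper is mounted at the origin on a cart in front of the work surface, level with it; the furniture and walls round the work are solid. World frame = base frame: x ahead of the robot, y to its left, z up, the work surface at z = 0. Lengths are in m, angles in degrees, forces in N, time in s.
With the tool pointing down it reaches from about 0.3 to 0.75 m from the base axis. Payload 8.5 kg.
Tool frame: the origin (TCP) lies at the very end of the fingers, on their centre line; the grasp point (between the pads) lies 19 mm behind it; z points along the fingers, y is the direction in which the jaws open and shut (so a half turn about z gives the same grasp; the last joint's range is limited). The gripper opens to 85 mm and grips with 20 to 120 N. Pads are 22 mm wide; open, the fingers measure 114 mm over their backs; the gripper's body (76 mm by 85 mm) begins 54 mm behind the grasp point. The pads swing forward as they close: fully open they stand 13 mm farther back than shut.
Start: joints at [59.914, 21.807, 74.336, -0, 83.858, -12.336], TCP at [0.168, 0.524, 0.231] pointing down, gripper open.
Joint ranges: [-178.18, 178.18], [-50.72, 133.34], [12.68, 142.11], [-81.47, 261.47], [9.98, 163.14], [-165.26, 165.26]. Speed limits (degrees/s): [136.94, 136.94, 180, 180, 180, 180].

### API

Orientations are given as a 3x3 rotation matrix whose columns are the frame's x, y, z axes.
In Python, from rig import status, vision, env gives the robot as it stands.
- The arm moves only by the tool send_rows, never from a script. Its argument "targets" is a list of rows, each a list of 7 numbers: the shift along the tool's x, y, z in units of 50 mm (1.0 is 50 mm), then the turn, a rotation vector about the tool's x, y, z in units of 8 degrees (1.0 is 8 degrees), then the finger opening in mm, from 0 to 85.4. A call has 1 to 5 rows; each row is the pose to reach, as a shift and turn from the pose commanded when the call began, along the tool's axes at that moment; what a row does not reach only later rows make up. A row lasts 1/8 s, in which the tool goes at most 62.5 mm and 10.7 degrees, less where a joint would pass 70% of its speed; a pose out of reach is approached as far as the arm can. A call with a gripper value outside its range is refused whole. The fingers move at their own pace and stop on an object; "grip_force" is the grip in N (left out, the last holds). Time passes only in rows, so rows that repeat a pose let the fingers close. It gives the time, the measured TCP pose, the force and the opening at its end, in the units of the state.
- status.observe(): the state, without advancing time (a new reading comes with each control period).
- vision.get_image(name): name is "scene" or "top" or "wrist"; returns (picture, depth): 420x560x3 uint8, red, green, blue; 420x560 float32, m along the optical axis (not along the pixel's ray), 0 where there is no reading.
- vision.camera_model(name): a dict with "camera_matrix" (3x3 intrinsics, pixels), "view" (4x4, takes a point from world to camera coordinates); the wrist camera has in their place "T_tool_cam" (4x4, takes a point from camera to tool coordinates, whose origin is the TCP and whose axes are the flange's). Camera axes: x right, y down, z forward; pixel columns grow to the right and rows downward; lengths in m; the calibration is good to about 2 mm. A picture is of the moment at which its call begins: read the wrist's pose just before it. camera_model takes no time and is no camera call.
- env.close_job(): hands the job in, once; it reports no verdict.
Trained networks look in the newest picture that a camera, given by its name, has taken for a name from the list of things; names that differ only in an ending like _2 or _b are one class to them, and where a whole thing is asked for, a point or a joint stands for the part that bears it (a point fixed in the world has none). Each returns a list of dicts, best first, with "p" (0 to 1); they miss things now and then, are a little off and sometimes report something else, mostly with a low value. They report only what shows in the picture. A call takes as long as a camera call.
- vision.masks_of(camera, label): "pixels" (420x560 bool, what is visible of it) and "extent" ([left, top, right, bottom] in pixels, round what is visible of it).
The state is a dict: "time_s": time; "q": joint angles; "qvel": joint speeds; "joint_efforts": joint torques, N m; "position": TCP position; "tool_rot": TCP orientation; "ft_force": force on the tool from outside, world axes, zero at the start; "wrist_torque": the same for the moment, N m; "grip_width": finger opening in m.
Only numpy, scipy, OpenCV 4.12 (cv2) and the standard library are available. Lean on these libraries where they do the work, as an engineer would, in place of code of your own. Each camera call takes 0.05 s, during which the arm holds its last target.

## Working session

There is one attempt and no reset: what is moved stays moved. The work goes in short steps, Python scripts to look and compute and a tool call to move; the robot and the scene stay as the last step left them, time stands still between calls to the robot, and variables do not carry over. Pictures are saved under pics/ and viewed, and the job is handed in when it is done.

Besides the shell and the picture viewer there is one more tool, called after "Request:" as name(argument=value, ...), one argument or row to a line, values as JSON. send_rows: Moves the arm, as the interface text tells. Its arguments: {"type":"object","properties":{"targets":{"type":"array","items":{"type":"array","items":{"type":"number"}}},"grip_force":{"type":"number"}},"required":["targets"]}

```bash
ls; mkdir -p pics; python3 - <<'E'
from rig import status, vision, env
import cv2,numpy as np
s=status.observe();print(s)
for n in ["scene","top"]:
    im,d=vision.get_image(n); cv2.imwrite(f"pics/{n}0.png",im[:,:,::-1]); np.savez(f"{n}0.npz",im=im,d=d); print(n,vision.camera_model(n))
E
```

```text
pics
{'time_s': 0.0, 'q': array([ 5.99137809e+01,  2.18406411e+01,  7.43856995e+01, -1.65072082e-04,
        8.38577987e+01, -1.23366650e+01]), 'qvel': array([ 0.0110685 ,  0.12066666,  0.0617408 ,  0.09181858,  0.00622049,
       -0.03577736]), 'joint_efforts': array([-1.45702306e-04, -4.48468530e+01, -2.31273401e+01, -2.09092645e-04,
        4.81894560e-03,  1.26634600e-05]), 'position': array([0.16752914, 0.52355108, 0.23070948]), 'tool_rot': array([[-9.52398152e-01,  3.04856066e-01, -7.33688179e-04],
       [ 3.04856790e-01,  9.52397354e-01, -1.27209458e-03],
       [ 3.10956931e-04, -1.43521035e-03, -9.99998922e-01]]), 'ft_force': array([ 0.40180644,  0.90168252, -0.77255505]), 'wrist_torque': array([ 0.03270687, -0.0146716 , -0.04806442]), 'grip_width': 0.08545743028467438}
scene {'camera_matrix': array([[405.42756278,   0.        , 279.38951232],
       [  0.        , 405.42756278, 211.79095073],
       [  0.        ,   0.        ,   1.        ]]), 'view': array([[ 0.81901022, -0.57376246, -0.00434776, -0.41746477],
       [-0.44271875, -0.627097  , -0.64089738,  0.24786087],
       [ 0.36499639,  0.52682634, -0.76761425,  1.15599548],
       [ 0.        ,  0.        ,  0.        ,  1.        ]])}
top {'camera_matrix': array([[411.23851265,   0.        , 280.07262496],
       [  0.        , 411.23851265, 210.30622441],
       [  0.        ,   0.        ,   1.        ]]), 'view': array([[-0.0164438 , -0.99985073,  0.00530228, -0.05469568],
       [-0.98647005,  0.01535817, -0.16322061,  0.48816813],
       [ 0.16311481, -0.00791451, -0.98657535,  1.5200392 ],
       [ 0.        ,  0.        ,  0.        ,  1.        ]])}
```

View pics/scene0.png

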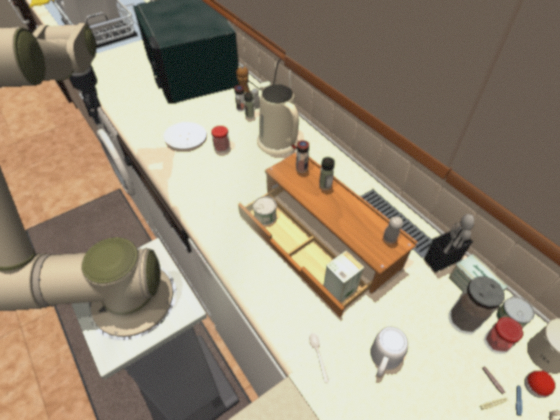

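View pics/top0.png

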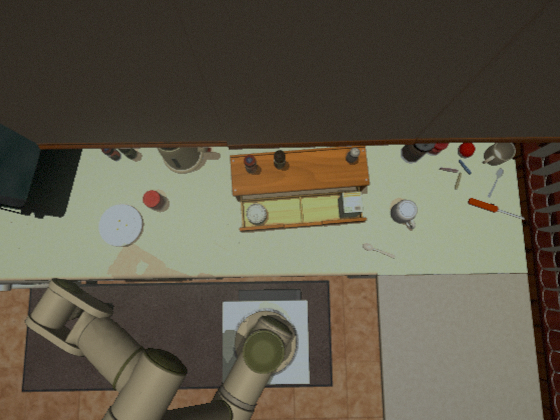

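The scene shows the carton standing at the right (−y) end of the tray (scene ~(344,277), top ~(352,205)). The tin is in the left bay (top ~(257,213)). Next I'll measure them with depth.

```bash
cat > h.py <<'E'
import numpy as np,cv2
from rig import status,vision,env
def cloud(n,d):
    m=vision.camera_model(n);K=m["camera_matrix"];V=np.linalg.inv(m["view"])
    v,u=np.mgrid[:420,:560]
    P=np.stack([(u-K[0,2])/K[0,0]*d,(v-K[1,2])/K[1,1]*d,d,np.ones_like(d)],-1)@V.T
    P=P[...,:3].copy();P[d<=0]=np.nan
    return P
def proj(n,p):
    m=vision.camera_model(n);p=m["view"]@np.append(p,1);q=m["camera_matrix"]@p[:3];return q[:2]/q[2]
E
python3 - <<'E'
from h import *
for n in ["scene","top"]:
    im,d=vision.get_image(n);P=cloud(n,d)
    for l in ["carton","tin","tray","organiser","mug","spoon","salt","jam","jar_a"]:
        for r in vision.masks_of(n,l)[:2]:
            if r["p"]<.3: continue
            Q=P[r["pixels"]];Q=Q[np.isfinite(Q[:,0])]
            print(n,l,round(r["p"],2),r["extent"],len(Q),"lo",np.percentile(Q,3,0).round(3),"hi",np.percentile(Q,97,0).round(3))
            zt=np.percentile(Q[:,2],95); T=Q[abs(Q[:,2]-zt)<.008]
            rc=cv2.minAreaRect(T[:,:2].astype(np.float32)*1000); print("   top z",zt.round(3),"rect",np.round(rc[0],0),np.round(rc[1],0),round(rc[2],1))
E
```

```text
scene carton 0.97 [324.8, 252.2, 364.8, 298.4] 1363 lo [ 0.459 -0.355  0.029] hi [ 0.531 -0.289  0.138]
   top z 0.138 rect [ 498. -319.] [77. 69.] 3.0
scene tin 0.94 [250.3, 196.5, 274.5, 225.5] 548 lo [ 0.437 -0.007  0.016] hi [0.504 0.062 0.07 ]
   top z 0.069 rect [473.  29.] [76. 73.] 57.6
scene tray 0.92 [238.5, 182.7, 372.2, 312.2] 4130 lo [ 0.414 -0.369  0.007] hi [0.554 0.084 0.056]
   top z 0.055 rect [ 434. -146.] [ 28. 479.] 2.9
scene organiser 0.91 [238.4, 153.4, 415.6, 316.0] 11128 lo [ 0.42  -0.377  0.008] hi [0.692 0.091 0.133]
   top z 0.132 rect [ 572. -135.] [246. 501.] 3.6
scene mug 0.77 [371.0, 330.6, 409.9, 373.3] 1292 lo [ 0.416 -0.566  0.01 ] hi [ 0.501 -0.496  0.096]
   top z 0.095 rect [ 473. -527.] [73. 70.] 73.1
scene spoon 0.5 [310.4, 331.9, 328.9, 378.6] 252 lo [ 0.305 -0.492 -0.   ] hi [ 0.357 -0.378  0.012]
   top z 0.011 rect [ 327. -435.] [128.  25.] 65.7
scene salt 0.73 [381.3, 216.8, 402.0, 245.3] 375 lo [ 0.639 -0.34   0.136] hi [ 0.667 -0.306  0.219]
   top z 0.218 rect [ 658. -321.] [28. 28.] 70.9
scene jam 0.59 [210.3, 122.6, 231.4, 153.7] 442 
[... 1443 characters left out ...]
3, 146.7, 361.7, 162.6] 172 lo [ 0.64  -0.342  0.131] hi [ 0.698 -0.303  0.221]
   top z 0.219 rect [ 659. -325.] [24. 28.] 87.3
top jam 0.82 [140.8, 190.1, 167.1, 212.0] 358 lo [0.501 0.381 0.006] hi [0.559 0.443 0.092]
   top z 0.091 rect [531. 411.] [63. 62.] 72.7
top jam 0.52 [338.7, 194.7, 365.2, 217.9] 561 lo [ 0.46  -0.353  0.028] hi [ 0.531 -0.287  0.141]
   top z 0.14 rect [ 498. -322.] [69. 74.] 89.3
top jar_a 0.7 [275.9, 150.7, 285.2, 171.1] 197 lo [ 0.624 -0.081  0.145] hi [ 0.661 -0.043  0.238]
   top z 0.237 rect [644. -63.] [38. 39.] 30.7
top jar_a 0.51 [244.9, 156.1, 257.3, 175.6] 216 lo [0.609 0.021 0.127] hi [0.675 0.067 0.238]
   top z 0.238 rect [629.  39.] [39. 37.] 44.7
```

```bash
cat >> h.py <<'E'
from scipy.spatial.transform import Rotation as Ro
YAW=np.radians(3.6)
X=np.array([np.cos(YAW),np.sin(YAW),0]);Y=np.array([-np.sin(YAW),np.cos(YAW),0]);Z=np.array([0,0,1.])
RG=np.stack([Y,X,-Z],1)   # tool x = tray y, tool y = tray x, down
def rel(p,R=None):
    s=status.observe();R0=np.array(s["tool_rot"]);
    d=R0.T@(np.array(p)-s["position"])/.05
    w=np.zeros(3) if R is None else np.degrees(Ro.from_matrix(R0.T@R).as_rotvec())/8
    return np.round(np.r_[d,w],2)
E
python3 -c "
from h import *
print(rel([.40,.08,.26],RG));print(rel([.50,-.40,.26],RG))"
```

```text
[-7.13 -7.04 -0.57 -0.   -0.    8.58]
[-11.96 -15.57  -0.57  -0.    -0.     8.58]
```

Request:
send_rows(
  targets=[
    [-0.8,-0.8,-0.1,0,0,1,0],
    [-1.6,-1.6,-0.2,0,0,2,0],
    [-2.4,-2.4,-0.3,0,0,3,0],
    [-3.2,-3.2,-0.4,0,0,4,0],
    [-4,-4,-0.5,0,0,5,0],
  ],
)

```text
time_s: 1.72
position: [0.2977, 0.2708, 0.2567]
tool_rot: [[-0.53, 0.848, 0.001], [0.848, 0.53, 0.0], [-0.0, 0.001, -1.0]]
ft_force: [0.1, -0.3, 0.7]
grip_width: 0.0
```

```bash
python3 -c "
from h import *
s=status.observe();print(s['position'],s['q'],s['grip_width'])
print(rel([.40,.08,.26],RG));print(rel([.50,-.40,.26],RG))"
```

```text
[0.29768069 0.27075117 0.2566835 ] [ 2.53128095e+01  5.50106218e+00  9.24513601e+01 -4.67773961e-03
  8.20037805e+01 -6.69232202e+00] 8.61097773084459e-06
[-4.32 -0.29 -0.07  0.01 -0.    3.55]
[-1.352e+01 -3.680e+00 -7.000e-02  1.000e-02 -0.000e+00  3.550e+00]
```

Request:
send_rows(
  targets=[
    [-1.1,-0.3,0,0,0,0.9,0],
    [-2.2,-0.6,0,0,0,1.8,0],
    [-3.3,-0.9,0,0,0,2.7,0],
    [-4.4,-1.2,0,0,0,3.55,0],
    [-5.5,-1.5,0,0,0,3.55,0],
  ],
)

```text
time_s: 2.35
position: [0.3807, -0.0022, 0.2566]
tool_rot: [[-0.065, 0.998, 0.001], [0.998, 0.065, -0.0], [-0.0, 0.001, -1.0]]
ft_force: [2.1, 0.4, -0.9]
grip_width: -0.0001
```

```bash
python3 -c "
from h import *
s=status.observe();print(s['position'],s['q'],s['grip_width'])
print(rel([.50,-.40,.26],RG))"
```

```text
[ 0.38070166 -0.00217893  0.2566226 ] [-1.83104327e+01  3.14574485e+00  9.51037211e+01  7.79166292e-03
  8.16959459e+01 -2.20667976e+01] -7.236619944063605e-05
[-8.1   1.86 -0.06  0.01  0.    0.02]
```

Request:
send_rows(
  targets=[
    [-1,0.2,0,0,0,0,0],
    [-2.1,0.5,0,0,0,0,0],
    [-3.2,0.7,0,0,0,0,0],
    [-4.3,1,0,0,0,0,0],
    [-5.3,1.2,0,0,0,0,0],
  ],
)

```text
time_s: 2.98
position: [0.4585, -0.2627, 0.2562]
tool_rot: [[-0.067, 0.998, 0.0], [0.998, 0.067, -0.0], [-0.0, 0.0, -1.0]]
ft_force: [0.3, 0.2, 0.2]
grip_width: -0.0002
```

Request:
send_rows(
  targets=[
    [-0.9,0.2,0,0,0,0,0],
    [-1.8,0.4,0,0,0,0,0],
    [-2.8,0.66,0,0,0,0,0],
    [-2.8,0.66,0,0,0,0,0],
  ],
)

```text
time_s: 3.48
position: [0.5005, -0.4008, 0.2545]
tool_rot: [[-0.065, 0.998, -0.001], [0.998, 0.065, 0.001], [0.001, -0.001, -1.0]]
ft_force: [-0.9, 0.2, -0.7]
grip_width: 0.0002
```

```bash
python3 -c "
from h import *
s=status.observe();print(s['time_s'],s['position'],s['q'],s['ft_force'])
print(rel([.502,-.385,.120],RG))
im,d=vision.get_image('scene');cv2.imwrite('pics/s1.png',im[:,:,::-1])
im,d=vision.get_image('wrist');cv2.imwrite('pics/w1.png',im[:,:,::-1])"
```

```text
3.475 [ 0.50049258 -0.40084678  0.25449053] [-4.92449406e+01  3.06775785e+01  5.56057695e+01 -1.26347031e-02
  9.38037608e+01 -5.29511465e+01] [-0.88412711  0.21305585 -0.66009888]
[ 0.31  0.05  2.69 -0.01 -0.01  0.01]
```

View pics/s1.png

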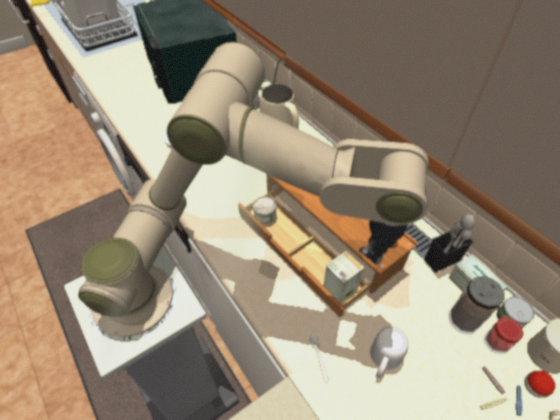

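View pics/w1.png

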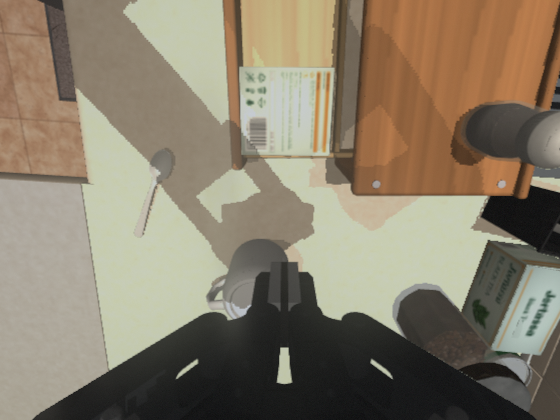

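The wrist view shows the closed fingertips at column ~285, in line with the carton (240–335, rows 67–155) and outside its outer face. I'm descending now.

Request:
send_rows(
  targets=[
    [0,0,0.9,0,0,0,0],
    [0,0,1.8,0,0,0,0],
    [0,0,2.69,0,0,0,0],
    [0.3,0,2.69,0,0,0,0],
    [0.3,0,2.69,0,0,0,0],
  ],
)

```text
time_s: 4.2
position: [0.5002, -0.3819, 0.1244]
tool_rot: [[-0.069, 0.998, 0.002], [0.998, 0.069, -0.002], [-0.002, 0.002, -1.0]]
ft_force: [-0.4, 0.0, 0.3]
grip_width: 0.0005
```

Request:
send_rows(
  targets=[
    [0.1,0,0,0,0,0,0],
    [0.2,0,0,0,0,0,0],
    [0.3,0,0,0,0,0,0],
    [0.4,0,0,0,0,0,0],
    [0.5,0,0,0,0,0,0],
  ],
)

```text
time_s: 4.82
position: [0.4979, -0.3581, 0.122]
tool_rot: [[-0.067, 0.998, 0.0], [0.998, 0.067, -0.001], [-0.001, 0.0, -1.0]]
ft_force: [0.3, -1.8, 1.3]
grip_width: -0.0003
```

```bash
python3 -c "
from h import *
im,d=vision.get_image('scene');cv2.imwrite('pics/s2.png',cv2.resize(im[120:340,180:460,::-1],None,fx=2.5,fy=2.5))
im,d=vision.get_image('wrist');cv2.imwrite('pics/w2.png',im[:,:,::-1])"
```

```text
(no output)
```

View pics/s2.png

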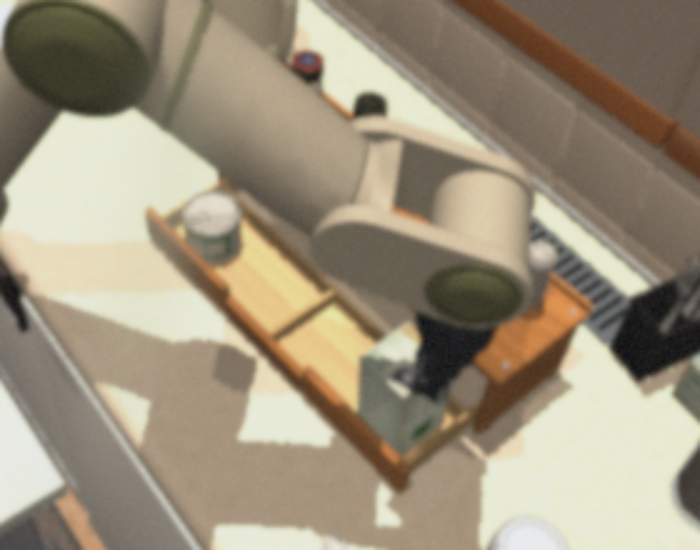

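View pics/w2.png

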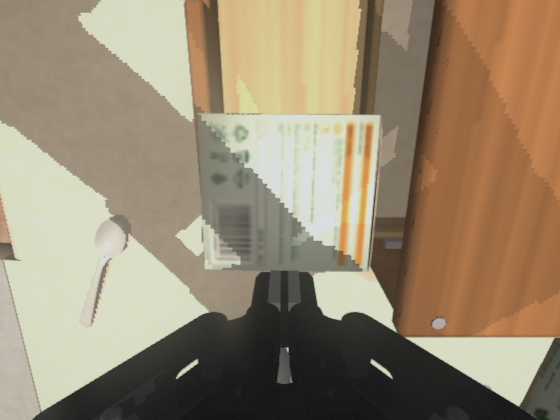

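The fingertips are touching the carton's top, centred in x (carton columns 202–380, fingers ~285). I'll keep pushing.

Request:
send_rows(
  targets=[
    [0.08,0,0,0,0,0,0],
    [0.16,0,0,0,0,0,0],
    [0.24,0,0,0,0,0,0],
    [0.32,0,0,0,0,0,0],
    [0.4,0,0,0,0,0,0],
  ],
)

```text
time_s: 5.55
position: [0.4964, -0.3379, 0.1218]
tool_rot: [[-0.067, 0.998, -0.0], [0.998, 0.067, 0.0], [0.0, -0.0, -1.0]]
ft_force: [0.2, -0.5, 1.0]
grip_width: 0.0003
```

```bash
python3 -c "
from h import *
im,d=vision.get_image('scene');cv2.imwrite('pics/s3.png',cv2.resize(im[120:340,180:460,::-1],None,fx=2.5,fy=2.5))
im,d=vision.get_image('wrist');cv2.imwrite('pics/w3.png',im[:,:,::-1])"
```

```text
(no output)
```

View pics/s3.png

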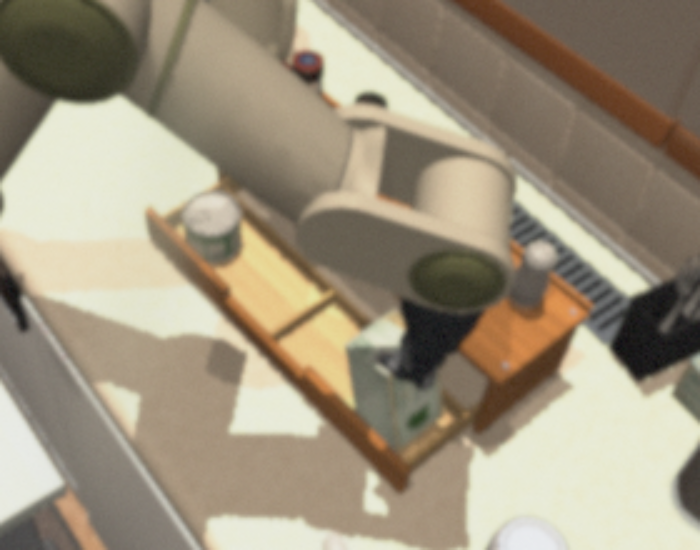

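View pics/w3.png

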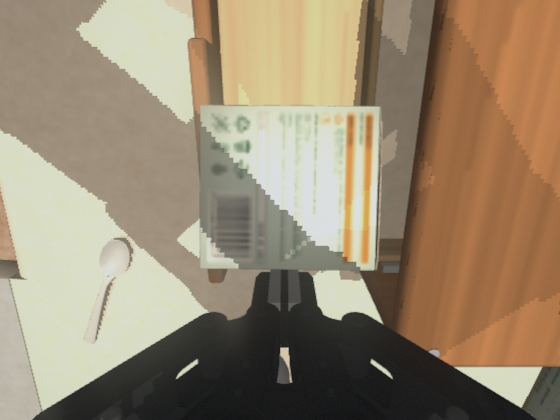

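It is tipping about its lower inner edge, not sliding. I'll continue past balance.

Request:
send_rows(
  targets=[
    [0.1,0,0,0,0,0,0],
    [0.2,0,0,0,0,0,0],
    [0.3,0,0,0,0,0,0],
    [0.4,0,0,0,0,0,0],
    [0.5,0,0,0,0,0,0],
  ],
)

```text
time_s: 6.28
position: [0.4947, -0.3128, 0.1218]
tool_rot: [[-0.067, 0.998, -0.0], [0.998, 0.067, 0.0], [0.0, -0.0, -1.0]]
ft_force: [-0.2, 0.7, -0.5]
grip_width: 0.0
```

Request:
send_rows(
  targets=[
    [0.08,0,0,0,0,0,0],
    [0.16,0,0,0,0,0,0],
    [0.24,0,0,0,0,0,0],
    [0.24,0,0,0,0,0,0],
    [0.24,0,0,0,0,0,0],
  ],
)

```text
time_s: 6.9
position: [0.494, -0.3014, 0.1218]
tool_rot: [[-0.067, 0.998, 0.0], [0.998, 0.067, -0.0], [-0.0, 0.0, -1.0]]
ft_force: [-0.8, -0.4, -0.4]
grip_width: -0.0
```

```bash
python3 -c "
from h import *
im,d=vision.get_image('scene');cv2.imwrite('pics/s4.png',cv2.resize(im[120:340,180:460,::-1],None,fx=2.5,fy=2.5))
im,d=vision.get_image('wrist');cv2.imwrite('pics/w4.png',im[:,:,::-1])"
```

```text
(no output)
```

View pics/s4.png

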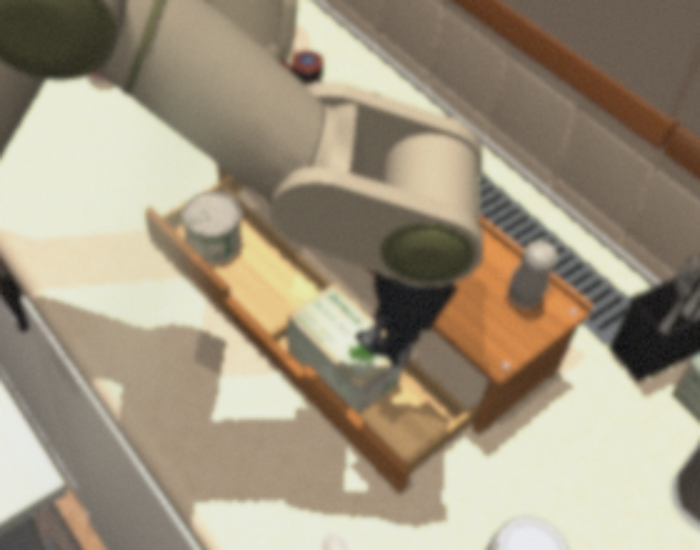

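View pics/w4.png

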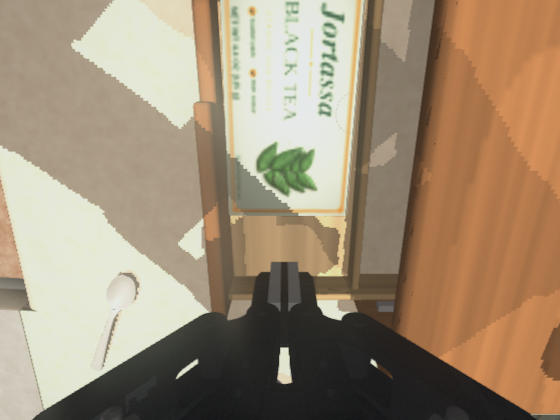

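The carton has fallen onto its side in the right bay (wrist view rows 0–215). I'll lift clear and check whether it's level and where it lies.

Request:
send_rows(
  targets=[
    [0,0,-0.9,0,0,0,0],
    [0,0,-1.8,0,0,0,0],
    [0,-0.9,-2.4,0,0,0,0],
    [0,-1.9,-2.4,0,0,0,0],
    [0,-2.9,-2.4,0,0,0,0],
  ],
)

```text
time_s: 7.62
position: [0.3479, -0.311, 0.2421]
tool_rot: [[-0.068, 0.998, 0.0], [0.998, 0.068, -0.001], [-0.001, 0.0, -1.0]]
ft_force: [-0.4, -1.2, -0.5]
grip_width: 0.0002
```

```bash
cat > chk.py <<'E'
from h import *
import sys
O=np.array([.619,-.135,0])
def loc(Q): D=Q-O; return np.stack([D@X,D@Y,D@Z],-1)
for n in ["scene","top"]:
    im,d=vision.get_image(n);P=cloud(n,d);cv2.imwrite(f'pics/{n}_{sys.argv[1]}.png',im[:,:,::-1])
    for l in ["carton","tin","tray","organiser"]:
        for r in vision.masks_of(n,l)[:1]:
            Q=P[cv2.erode(r["pixels"].astype(np.uint8),np.ones((2,2)))>0];Q=loc(Q[np.isfinite(Q[:,0])])
            if len(Q)<30: print(n,l,'few');continue
            zt=np.percentile(Q[:,2],90);T=Q[abs(Q[:,2]-zt)<.012]
            print(n,l,round(r["p"],2),len(Q),"lo",np.percentile(Q,2,0).round(3),"hi",np.percentile(Q,98,0).round(3),"topz",zt.round(3))
            rc=cv2.minAreaRect(T[:,:2].astype(np.float32)*1000)
            A=np.c_[T[:,:2],np.ones(len(T))];c=np.linalg.lstsq(A,T[:,2],rcond=None)[0]
            print("   rect",np.round(rc[0]),np.round(rc[1]),round(rc[2],1),"slope deg x,y",np.degrees(c[:2]).round(2))
E
python3 chk.py a
```

```text
scene carton 0.65 872 lo [-0.17  -0.139  0.021] hi [-0.097 -0.067  0.084] topz 0.082
   rect [-132.  -99.] [79. 76.] 89.2 slope deg x,y [0.48 1.39]
scene tray 0.63 1971 lo [-0.195 -0.23   0.007] hi [-0.076  0.161  0.058] topz 0.054
   rect [-191.  -39.] [107. 417.] 15.3 slope deg x,y [-4.67 -0.1 ]
scene organiser 0.83 6331 lo [-0.195 -0.243  0.008] hi [0.068 0.151 0.134] topz 0.131
   rect [ -2. -30.] [154. 436.] 0.5 slope deg x,y [0.87 0.12]
top carton 0.63 687 lo [-0.168 -0.138  0.025] hi [-0.1   -0.02   0.086] topz 0.084
   rect [-133.  -79.] [124.  71.] 89.5 slope deg x,y [0.26 0.16]
top tin 0.73 287 lo [-0.171  0.137  0.03 ] hi [-0.108  0.198  0.072] topz 0.069
   rect [-138.  168.] [66. 67.] 28.3 slope deg x,y [-0.85  0.13]
top tray 0.77 2423 lo [-0.193 -0.223  0.002] hi [-0.076  0.22   0.057] topz 0.046
   rect [-132.   -0.] [124. 458.] 0.5 slope deg x,y [-5.73  0.23]
top organiser 0.88 7113 lo [-0.192 -0.234  0.005] hi [0.068 0.232 0.135] topz 0.132
   rect [-1. -2.] [149. 494.] 0.2 slope deg x,y [0.51 0.04]
```

View pics/scene_a.png

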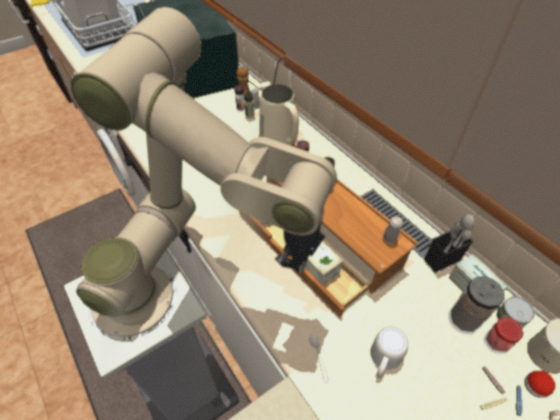

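View pics/top_a.png

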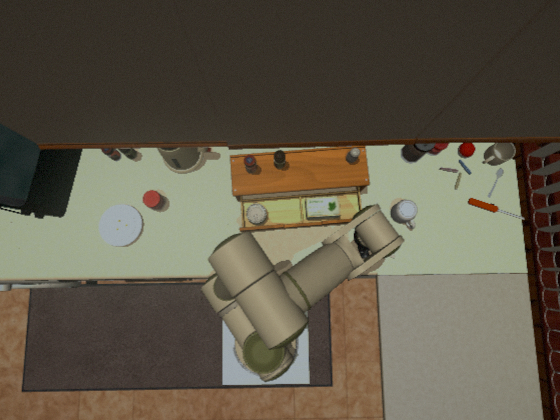

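The carton lies flat. Its top is level within 0.3°, at local y +34 mm and x −7 mm from the bay centre. Next I'll open the fingers so the leading finger reaches past the gripper body, and approach the tray front.

```bash
cat >> h.py <<'E'
a=np.radians(8)
RP=np.stack([Y,X*np.cos(a)+Z*np.sin(a),-Z*np.cos(a)+X*np.sin(a)],1)
O=np.array([.619,-.135,0])
E
python3 -c "
from h import *
print(rel(O+X*-.274-Y*.1+Z*.1,RP)); print(rel(O+X*-.274-Y*.1+Z*.01,RP))"
```

```text
[ 1.17  0.12  2.83 -1.   -0.    0.04]
[ 1.17  0.12  4.63 -1.   -0.    0.04]
```

Request:
send_rows(
  targets=[
    [0.4,0,0.8,-0.3,0,0,85],
    [0.8,0.1,1.6,-0.6,0,0,85],
    [1.17,0.12,2.4,-1,0,0,85],
    [1.17,0.12,2.8,-1,0,0,85],
    [1.17,0.12,2.8,-1,0,0,85],
  ],
)

```text
time_s: 8.75
position: [0.3513, -0.2518, 0.101]
tool_rot: [[-0.068, 0.988, 0.137], [0.998, 0.067, 0.012], [0.002, 0.138, -0.99]]
ft_force: [0.1, -0.3, 0.7]
grip_width: 0.0853
```

```bash
python3 -c "
from h import *
s=status.observe();print(s['time_s'],s['position'],s['grip_width'])
print(rel(O+X*-.274-Y*.1+Z*.010,RP)); 
im,d=vision.get_image('wrist');cv2.imwrite('pics/w5.png',im[:,:,::-1])
im,d=vision.get_image('scene');cv2.imwrite('pics/s5.png',cv2.resize(im[120:340,180:460,::-1],None,fx=2.5,fy=2.5))"
```

```text
8.75 [ 0.35132433 -0.25177614  0.10100422] 0.0853070073595118
[-0.01 -0.24  1.8  -0.01 -0.02  0.03]
```

View pics/w5.png

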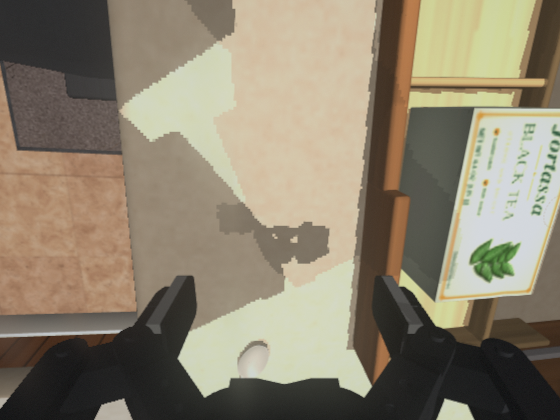

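View pics/s5.png

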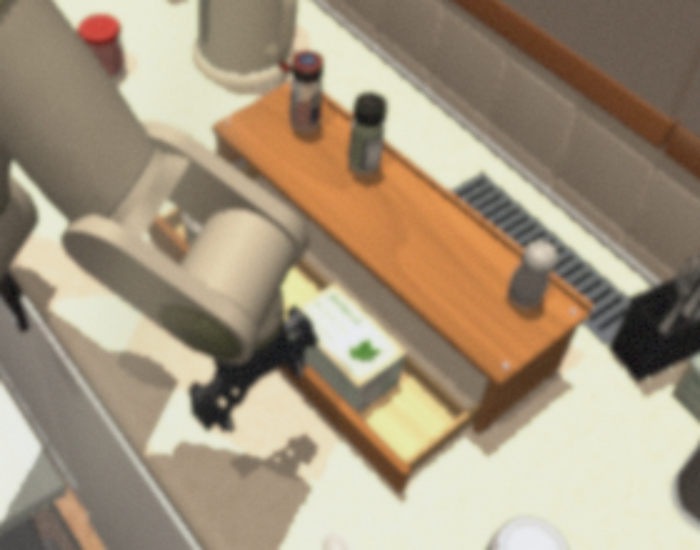

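The open gripper's knuckles flare beyond its tips and could meet the carton or the shelf. I'll use closed fingers instead, turned 90° and tilted 30°, so that only the tips lead.

```bash
cat >> h.py <<'E'
b=np.radians(30)
RN=np.stack([X*np.cos(b)+Z*np.sin(b),-Y,-Z*np.cos(b)+X*np.sin(b)],1)
E
python3 -c "
from h import *
print(status.observe()['q'])
print(rel(O+X*-.26-Y*.1+Z*.16,RN)); "
```

```text
[-55.71875947  17.34677165 107.60027587   8.849554    51.26212402
 -64.91260592]
[ 1.000e-02  4.400e-01 -1.100e+00 -2.160e+00  2.150e+00  1.113e+01]
```

Request:
send_rows(
  targets=[
    [0,0.1,-0.6,-0.22,0.22,1.15,0],
    [0,0.2,-1.1,-0.44,0.44,2.3,0],
    [0,0.44,-1.1,-0.66,0.66,3.4,0],
    [0,0.44,-1.1,-0.88,0.88,4.5,0],
    [0,0.44,-1.1,-1.08,1.08,5.6,0],
  ],
)

```text
time_s: 9.48
position: [0.3659, -0.2519, 0.1606]
tool_rot: [[0.609, 0.725, 0.321], [0.74, -0.665, 0.099], [0.285, 0.177, -0.942]]
ft_force: [-1.0, -0.3, 0.3]
grip_width: 0.0003
```

```bash
python3 -c "
from h import *
print(status.observe()['q'])
print(rel(O+X*-.26-Y*.1+Z*.16,RN)); "
```

```text
[-61.64964618  12.21938164 104.97929842  22.20267521  60.74159821
 -31.22640425]
[ 0.01 -0.01  0.01 -1.06  1.07  5.5 ]
```

Request:
send_rows(
  targets=[
    [0,0,0,-0.22,0.22,1.15,0],
    [0,0,0,-0.44,0.44,2.3,0],
    [0,0,0,-0.66,0.66,3.4,0],
    [0,0,0,-0.88,0.88,4.5,0],
    [0,0,0,-1.06,1.07,5.5,0],
  ],
)

```text
time_s: 10.1
position: [0.3658, -0.2519, 0.1605]
tool_rot: [[0.864, 0.063, 0.499], [0.055, -0.998, 0.032], [0.5, 0.0, -0.866]]
ft_force: [-0.3, 0.2, -1.1]
grip_width: -0.0001
```

```bash
python3 -c "
from h import *
print(status.observe()['q'])
print(rel(O+X*-.24-Y*.1+Z*.025,RN)); 
im,d=vision.get_image('scene');cv2.imwrite('pics/s6.png',im[:,:,::-1])"
```

```text
[-67.12649298   9.84405785 112.76447452  36.3923143   52.7308012
  -2.10447202]
[-1.01 -0.02  2.55 -0.   -0.    0.  ]
```

View pics/s6.png

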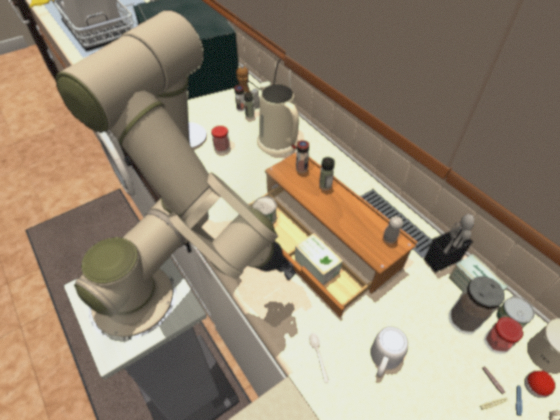

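Request:
send_rows(
  targets=[
    [-0.25,0,0.6,0,0,0,0],
    [-0.5,0,1.2,0,0,0,0],
    [-0.75,0,1.8,0,0,0,0],
    [-1,-0.02,2.5,0,0,0,0],
    [-1,-0.02,2.5,0,0,0,0],
  ],
)

```text
time_s: 10.78
position: [0.3846, -0.2487, 0.0252]
tool_rot: [[0.865, 0.07, 0.497], [0.059, -0.998, 0.037], [0.498, -0.003, -0.867]]
ft_force: [-0.6, -0.7, 0.1]
grip_width: 0.0002
```

```bash
python3 -c "
from h import *
s=status.observe();print(s['position'],(s['position']-O)@X)
print(rel(O+X*-.21-Y*.1+Z*.025,RN),rel(O+X*-.16-Y*.1+Z*.025,RN)); 
im,d=vision.get_image('wrist');cv2.imwrite('pics/w7.png',im[:,:,::-1])"
```

```text
[ 0.38464641 -0.24872263  0.02517335] -0.2410318508429186
[ 0.54  0.03  0.31 -0.04  0.02  0.03] [ 1.4   0.04  0.81 -0.04  0.02  0.03]
```

View pics/w7.png

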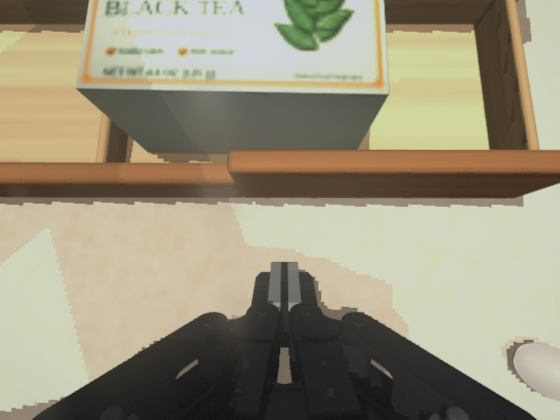

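The fingertips (col ~285, rows 262–290) face the tall part of the front (from col 230). The carton's face sits just behind it. I'm pushing now.

Request:
send_rows(
  targets=[
    [0.15,0,0.09,0,0,0,0],
    [0.3,0,0.17,0,0,0,0],
    [0.43,0,0.25,0,0,0,0],
    [0.54,0,0.31,0,0,0,0],
    [0.62,0,0.36,0,0,0,0],
  ],
)

```text
time_s: 11.45
position: [0.4205, -0.2464, 0.026]
tool_rot: [[0.865, 0.068, 0.497], [0.059, -0.998, 0.034], [0.499, -0.0, -0.867]]
ft_force: [-0.0, -0.7, -0.1]
grip_width: 0.0002
```

Request:
send_rows(
  targets=[
    [0.09,0,0.05,0,0,0,0],
    [0.18,0,0.1,0,0,0,0],
    [0.27,0,0.155,0,0,0,0],
    [0.36,0,0.21,0,0,0,0],
    [0.45,0,0.26,0,0,0,0],
  ],
)

```text
time_s: 12.08
position: [0.4463, -0.2447, 0.0259]
tool_rot: [[0.865, 0.068, 0.497], [0.058, -0.998, 0.034], [0.498, -0.001, -0.867]]
ft_force: [-2.3, -0.3, 1.2]
grip_width: 0.0
```

```bash
python3 -c "
from h import *
s=status.observe();print(s['position'],(s['position']-O)@X,s['ft_force'])
im,d=vision.get_image('wrist');cv2.imwrite('pics/w8.png',im[:,:,::-1])"
```

```text
[ 0.44630221 -0.24473885  0.02587185] -0.17924757284019718 [-2.32537914 -0.31671113  1.23994334]
```

View pics/w8.png

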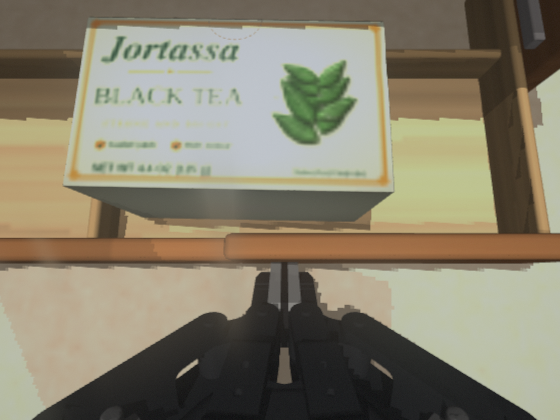

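Request:
send_rows(
  targets=[
    [0.12,0,0.07,0,0,0,0],
    [0.25,0,0.145,0,0,0,0],
    [0.38,0,0.22,0,0,0,0],
    [0.5,0,0.29,0,0,0,0],
    [0.62,0,0.36,0,0,0,0],
  ],
)

```text
time_s: 12.75
position: [0.4823, -0.2424, 0.0258]
tool_rot: [[0.865, 0.068, 0.497], [0.058, -0.998, 0.034], [0.499, -0.0, -0.867]]
ft_force: [-3.7, 0.0, 2.0]
grip_width: 0.0001
```

```bash
python3 -c "
from h import *
s=status.observe();print(s['position'],(s['position']-O)@X,s['ft_force'],s['q'])
im,d=vision.get_image('wrist');cv2.imwrite('pics/w9.png',im[:,:,::-1])
im,d=vision.get_image('scene');cv2.imwrite('pics/s9.png',cv2.resize(im[120:340,180:460,::-1],None,fx=2.5,fy=2.5))"
```

```text
[ 0.48227045 -0.2424026   0.02575227] -0.14320360729182308 [-3.69234434  0.01260294  1.96630119] [-51.03831653  31.5314265  110.07946911  52.43194401  30.98498826
  -9.07385228]
```

View pics/w9.png

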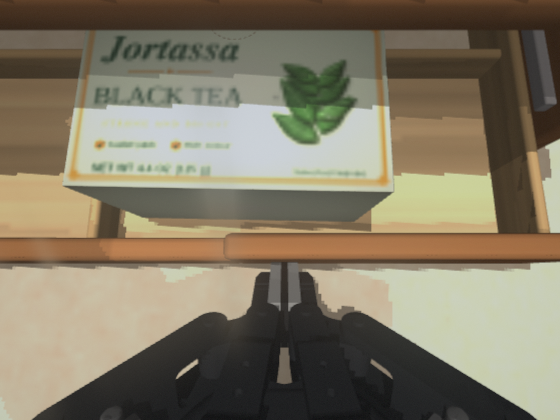

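View pics/s9.png

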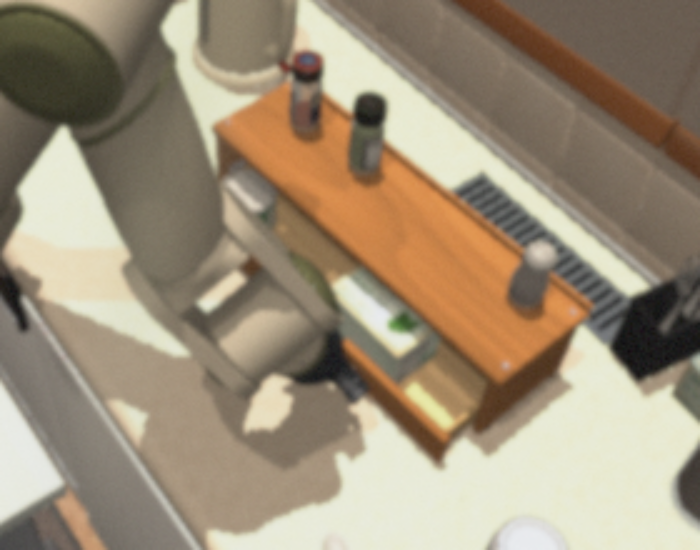

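```bash
python3 -c "
from h import *
for n in ['scene','top']:
    im,d=vision.get_image(n);P=cloud(n,d)-O
    L=np.stack([P@X,P@Y,P@Z],-1).reshape(-1,3);C=im.reshape(-1,3)
    m=(L[:,2]>.14)&(L[:,0]<-.02)&(L[:,0]>-.4)&(abs(L[:,1])<.4)
    Q=L[m]; 
    for z in np.arange(.14,.5,.04):
        q=Q[(Q[:,2]>=z)&(Q[:,2]<z+.04)]
        if len(q)>5:print(n,z.round(2),len(q),np.percentile(q[:,0],[2,98]).round(3),np.percentile(q[:,1],[2,98]).round(3))
"
```

```text
scene 0.14 263 [-0.399 -0.184] [-0.135  0.281]
scene 0.18 270 [-0.398 -0.202] [-0.137  0.358]
scene 0.22 503 [-0.397 -0.237] [-0.143  0.222]
scene 0.26 1578 [-0.396 -0.218] [-0.149  0.214]
scene 0.3 1158 [-0.396 -0.226] [-0.135  0.24 ]
scene 0.34 1195 [-0.382 -0.255] [-0.106  0.22 ]
scene 0.38 798 [-0.374 -0.275] [-0.076  0.199]
scene 0.42 709 [-0.379 -0.29 ] [-0.068 -0.02 ]
scene 0.46 1640 [-0.383 -0.023] [-0.388  0.185]
top 0.14 102 [-0.388 -0.178] [-0.114  0.373]
top 0.18 163 [-0.399 -0.348] [0.301 0.366]
top 0.22 119 [-0.399 -0.197] [-0.138  0.311]
top 0.26 451 [-0.399 -0.205] [-0.148  0.287]
top 0.3 428 [-0.395 -0.223] [-0.135  0.269]
top 0.34 445 [-0.382 -0.245] [-0.108  0.248]
top 0.38 305 [-0.367 -0.267] [-0.078  0.229]
top 0.42 279 [-0.354 -0.284] [-0.064  0.21 ]
top 0.46 589 [-0.338 -0.021] [-0.377  0.193]
```

The arm is at least 10 cm from the shelf at this height, which is clear. I'll continue.

Request:
send_rows(
  targets=[
    [0.12,0,0.07,0,0,0,0],
    [0.25,0,0.145,0,0,0,0],
    [0.38,0,0.22,0,0,0,0],
    [0.5,0,0.29,0,0,0,0],
    [0.57,0,0.33,0,0,0,0],
  ],
)

```text
time_s: 13.58
position: [0.515, -0.24, 0.0255]
tool_rot: [[0.865, 0.068, 0.497], [0.059, -0.998, 0.034], [0.498, -0.001, -0.867]]
ft_force: [-3.5, 0.3, -0.7]
grip_width: -0.0
```

```bash
python3 -c "
from h import *
s=status.observe();print(s['position'],(s['position']-O)@X,s['ft_force'],s['q'])
im,d=vision.get_image('wrist');cv2.imwrite('pics/w10.png',im[:,:,::-1])"
```

```text
[ 0.51504939 -0.23998547  0.02552155] -0.11033758009169702 [-3.54722914  0.30328251 -0.67436406] [-47.53297967  32.93346512 105.98990124  49.27274506  30.96579851
  -2.26759699]
```

View pics/w10.png

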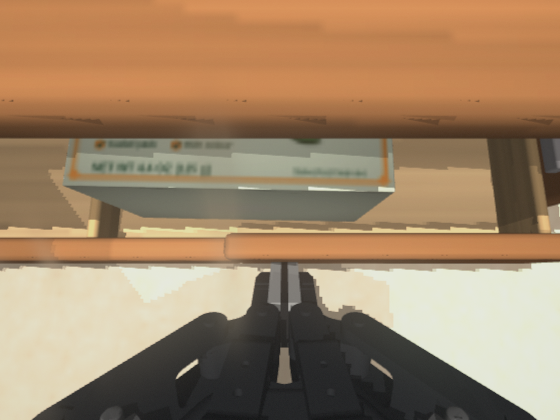

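Request:
send_rows(
  targets=[
    [0.05,0,0.03,0,0,0,0],
    [0.1,0,0.06,0,0,0,0],
    [0.15,0,0.09,0,0,0,0],
    [0.19,0,0.11,0,0,0,0],
  ],
)

```text
time_s: 14.12
position: [0.5257, -0.2395, 0.0256]
tool_rot: [[0.865, 0.067, 0.497], [0.058, -0.998, 0.034], [0.499, -0.0, -0.867]]
ft_force: [-2.3, 0.1, 1.3]
grip_width: 0.0003
```

Request:
send_rows(
  targets=[
    [0.03,0,0.02,0,0,0,0],
    [0.06,0,0.035,0,0,0,0],
    [0.06,0,0.035,0,0,0,0],
  ],
)

```text
time_s: 14.5
position: [0.5287, -0.2392, 0.0255]
tool_rot: [[0.865, 0.067, 0.497], [0.058, -0.998, 0.034], [0.498, -0.0, -0.867]]
ft_force: [-6.7, -1.8, 2.9]
grip_width: -0.0001
```

Request:
send_rows(
  targets=[
    [0.02,0,0.01,0,0,0,0],
    [0.04,0,0.02,0,0,0,0],
  ],
)

```text
time_s: 14.75
position: [0.5292, -0.2391, 0.0254]
tool_rot: [[0.866, 0.067, 0.495], [0.058, -0.998, 0.033], [0.496, -0.0, -0.868]]
ft_force: [-30.9, -5.3, 15.2]
grip_width: 0.0001
```

It's firmly on the stop: 31 N and no further travel. I'll back off straight.

Request:
send_rows(
  targets=[
    [-0.1,0,-0.06,0,0,0,0],
    [-0.5,0,-0.29,0,0,0,0],
    [-1.2,0,-0.7,0,0,0,0],
    [-2,0,-1.2,0,0,0,0],
    [-2.6,0,-1.7,0,0,0,0],
  ],
)

```text
time_s: 15.38
position: [0.3754, -0.2496, 0.0346]
tool_rot: [[0.865, 0.067, 0.497], [0.058, -0.998, 0.034], [0.499, -0.001, -0.867]]
ft_force: [1.0, -1.3, 0.4]
grip_width: 0.0
```

Request:
send_rows(
  targets=[
    [0,0,-0.8,0,0,0,0],
    [0,0,-1.6,0,0,0,0],
    [0,0,-1.6,0,0,0,0],
  ],
)

```text
time_s: 15.75
position: [0.3365, -0.2536, 0.1057]
tool_rot: [[0.864, 0.066, 0.499], [0.059, -0.998, 0.029], [0.5, 0.005, -0.866]]
ft_force: [0.5, 0.0, -0.1]
grip_width: 0.0001
```

```bash
python3 chk.py b; python3 -c "
from h import *
im,d=vision.get_image('wrist');cv2.imwrite('pics/w11.png',im[:,:,::-1])
s=status.observe();print(s['position'],s['ft_force'],s['time_s'])"
```

```text
scene carton 0.74 1883 lo [-0.091 -0.23   0.008] hi [-0.019  0.226  0.058] topz 0.055
   rect [-84.  -2.] [ 14. 471.] 0.3 slope deg x,y [29.15  0.18]
scene tin 0.76 198 lo [-0.068  0.137  0.011] hi [-0.028  0.195  0.069] topz 0.067
   rect [-57. 168.] [23. 60.] 0.9 slope deg x,y [-3.96  5.05]
scene tray 0.68 2031 lo [-0.091 -0.231  0.008] hi [-0.018  0.225  0.058] topz 0.055
   rect [-78.  -2.] [ 28. 471.] 0.3 slope deg x,y [25.98  0.18]
scene organiser 0.71 8362 lo [-0.09  -0.241  0.009] hi [0.068 0.232 0.134] topz 0.131
   rect [-1. -0.] [154. 494.] 0.2 slope deg x,y [1.04 0.08]
top carton 0.57 42 lo [-0.064 -0.135  0.014] hi [-0.062 -0.051  0.048] topz 0.041
   rect [-63. -93.] [84.  2.] 88.9 slope deg x,y [-153.92    1.98]
top tin few
top tray 0.98 762 lo [-0.089 -0.224  0.005] hi [-0.058  0.221  0.06 ] topz 0.057
   rect [-82.  -1.] [ 15. 468.] 0.1 slope deg x,y [ 4.69 -0.09]
top organiser 0.55 5815 lo [-0.088 -0.24   0.008] hi [0.069 0.236 0.136] topz 0.132
   rect [-0. -3.] [496. 151.] 89.9 slope deg x,y [0.68 0.02]
[ 0.33684754 -0.25209536  0.1036783 ] [0.32750624 0.08164841 0.19600069] 16.3
```

View pics/w11.png

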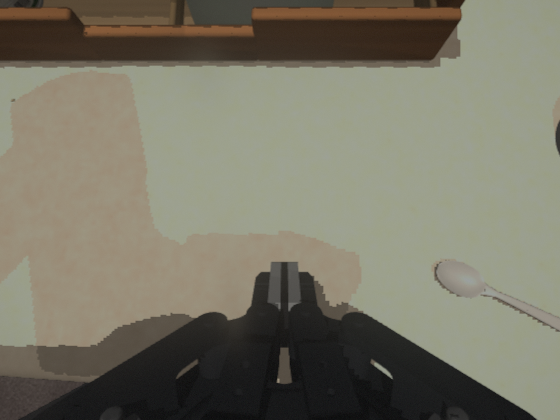

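View pics/scene_b.png

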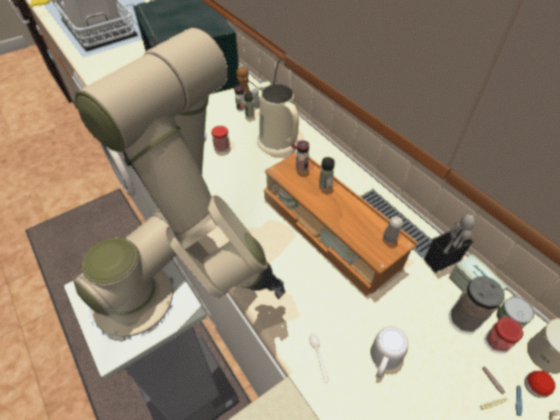

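The tray front has moved from about −193 mm to −89 mm, roughly 104 mm of travel, and the fingers are clear. Handing the job in.

```bash
python3 -c "
from rig import env
print(env.close_job())"
```

```text
the job is handed in; nothing more can be done
None
```

The carton is lying flat in the right bay, the tray is home under the shelf, and the job is handed in at about 16 s of robot time. No verdict was reported.

- **Carton:** I pushed its top over with the closed fingertips. Force readings stayed under about 2 N, and it tipped over its lower inner edge without sliding. Before the tray moved, its top was level within about 0.3° in the top view. The scene view, partly blocked by the arm, gave up to 1.4°. Its centre was about +34 mm in y and −7 mm in x from the bay centre.
- **Tray:** My first plan, pushing with open fingers, risked touching the carton or shelf with the gripper's knuckles. I switched to closed fingers tilted 30° instead. The tray ran in at 2–4 N until it hit the stop, where the force peaked at about 31 N with no further travel. The front moved about 104 mm out of 105.
- **Final checks:** The tin stood upright in the left bay with its top at about 67 mm. In the last pictures the jars, salt, mug, spoon and jam looked undisturbed, but I did not measure them again. The robot was clear of everything.
- **Not confirmed:** With the tray home, the carton is mostly hidden by the shelf, so I could not measure its level there. Some of the last labels were unreliable: the scene "carton" mask covered the tray front, and the top view showed too little of the tin. The visible carton face was still about 26 mm behind the tray's outer face, which fits it not having shifted.

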